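Comb the brass spacers into the grooves of the sorting tray

ROBOT

A 7-joint arm with a two-finger parallel gripper is mounted at the origin on a cart in front of the work surface, level with it; the furniture and walls round the work are solid. World frame = base frame: x ahead of the robot, y to its left, z up, the work surface at z = 0. Lengths are in m, angles in rad, forces in N, time in s.
With the tool pointing down it reaches from about 0.4 to 0.85 m from the base axis. Payload 10.4 kg.
Tool frame: the origin (TCP) lies on the centre line of the jaws, within the pads' length; the fingertips stand 17 mm ahead of it and the grasp point (between the pads) lies 2 mm behind it; z points along the fingers, y is the line along which they close (so a half turn about z gives the same grasp; the last joint's range is limited). The gripper opens to 85 mm and grips with 20 to 120 N. Pads are 22 mm wide; open, the fingers measure 114 mm over their backs; the gripper's body (76 mm by 85 mm) begins 54 mm behind the grasp point. The pads swing forward as they close: fully open they stand 13 mm farther back than shut.
Start: joints at [1.326, 0.332, -0.065, 1.46, 0.022, 1.35, -0.088], TCP at [0.138, -0.61, 0.248] pointing down, gripper open.
Joint ranges: [-2.6, 2.6], [-0.5, 2.12], [-1.47, 1.34], [0.16, 2.42], [-1.27, 4.41], [0.06, 2.06], [-2.6, 2.6]. Speed limits (rad/s): [2.22, 2.22, 2.79, 2.79, 3.14, 3.14, 3.14].

INTERFACE

Orientations are given as a unit quaternion [x, y, z, w].
In Python, from workcell import sensors, imaging, order, spotter gives the robot as it stands. The module is installed in compiled form; this text tells all that it offers.
- The arm moves only by the shell command python3 -m inch 'ROWS' [FORCE]. ROWS is JSON, a list that holds one entry, the list of rows, each a list of 7 numbers: the shift along the tool's x, y, z in m, then the turn, a rotation vector about the tool's x, y, z in rad, then the closure, from -1 (fully open) to 1 (shut). In form: [[[x, y, z, ax, ay, az, hand], ...]]. A call has 1 to 10 rows; each row is the pose to reach, as a shift and turn from the pose commanded when the call began, along the tool's axes at that moment; what a row does not reach only later rows make up. A row lasts 1/10 s, in which the tool goes at most 50 mm and 8.59 degrees, less where a joint would pass 70% of its speed; a pose out of reach is approached as far as the arm can. A call with a gripper value outside its range is refused whole. The fingers move at their own pace and stop on an object; FORCE is the grip in N (left out, the last holds). Time passes only in rows, so rows that repeat a pose let the fingers close. It gives the time, the measured TCP pose, the force, the opening and the grip force at its end, in the units of the state.
- sensors.get_obs(): the state, without advancing time (a new reading comes with each control period).
- imaging.camera(name): name is "scene" or "top" or "wrist"; returns the picture (420x560x3 uint8, blue, green, red); there is no depth.
- imaging.calibration(name): a dict with "mtx" (3x3 intrinsics, pixels), "R" (3x3) and "t" (3): a world point X has camera coordinates R X + t; the wrist camera has in their place "tool_from_camera" (4x4, takes a point from camera to tool coordinates, whose origin is the TCP and whose axes are the flange's). Camera axes: x right, y down, z forward; pixel columns grow to the right and rows downward; lengths in m; the calibration is good to about 2 mm. A picture is of the moment at which its call begins: read the wrist's pose just before it. calibration takes no time and is no camera call.
- order.hand_in(): hands the job in; it is judged then, once.
Trained networks look in the newest picture that a camera, given by its name, has taken for a name from the list of things; names that differ only in an ending like _2 or _b are one class to them, and where a whole thing is asked for, a point or a joint stands for the part that bears it (a point fixed in the world has none). Each returns a list of dicts, best first, with "conf" (0 to 1); they miss things now and then, are a little off and sometimes report something else, mostly with a low value. They report only what shows in the picture. A call takes as long as a camera call.
- spotter.look_for(label, camera): "pixel" ([column, row] in pixels, amid what is visible of it).
The state is a dict: "clock": time; "joint_pos": joint angles; "joint_velocities": joint speeds; "tau": joint torques, N m; "position": TCP position; "ee_rot": TCP orientation; "ft_force": force on the tool from outside, world axes, zero at the start; "torque": the same for the moment, N m; "grip_width": opening from 0.0 (shut) to 1.0 (fully open); "grasp_force": force on a finger pad.
Only numpy, scipy, OpenCV 4.12 (cv2) and the standard library are available. Lean on these libraries where they do the work, as an engineer would, in place of code of your own. Each camera call takes 0.05 s, during which the arm holds its last target. There are 200 camera calls.

TASK

Three brass spacers lie askew across the ridges of the grooved tray. Take the blue-handled comb, set it down on the ridges in the open front end of the tray, one fin on each ridge, and push it along the grooves to just short of the end stop, gently but without letting it lift off the ridges, so that each spacer drops flat into a groove; the bed slopes a little, so go by feel. Use only the comb on the spacers, do not press hard, leave the other things alone, and finish with the comb standing upright on the bench beside the tray.

Things in the scene. Friction and masses are not known exactly. Their poses are not given: they have to be found in the camera images.
- tray: Black tray, 216 x 128 mm (156 over lugs), fixed to the bench. Origin: centre of underside; x along the grooves from the open front (-108 mm) to the end stop (inner face +102), z up. Walls (inner faces y = +-56) and stop 28 mm high. Six rigid flat-topped ridges 4 mm wide at y = -40, -24, -8, 8, 24, 40, tops nominally at z = 18, full length; between them seven grooves 12 wide, 8 deep
- comb: Six upright white fins under a blue bridge plate (44 x 92 mm, z = 24 to 31) with an upright grip, about 0.15 kg. Origin: middle of the fins' flat undersides; x along the fins, y across, z up. Fins 60 mm long (x = +-30), 3 thick, 24 high, at y = -40, -24, -8, 8, 24, 40 (the ridges' spacing; symmetric). It starts standing on its fins, left of the tray (+y)
- flux_tin: White round tin, 89 mm across, 24 mm high; origin at the centre of its underside. A bystander
- solder_spool: Solder spool standing upright, 54 mm across, 50 mm high; origin at its underside. A bystander
- heat_sink: Small finned heat sink, 24 x 30 x 18 mm; origin at the centre of its underside. A bystander
- capacitor: Dark blue upright capacitor, 17 mm across, 31 mm high; origin at the centre of its underside. A bystander
- spacer0: Hexagonal brass spacer, 7 mm across flats, 80 mm long with chamfered ends, 35 g, slippery; origin at its centre, x along its axis. It starts on the ridge tops (axis at tray z about 21.5 mm), 0.32 to 0.39 rad askew, front end towards the tray's +y side; no part lies nearer the front than tray x = -58 mm. Down in a groove its axis is at tray z about 13.5 mm
- spacer1: Hexagonal brass spacer, 7 mm across flats, 80 mm long with chamfered ends, 35 g, slippery; origin at its centre, x along its axis. It starts on the ridge tops (axis at tray z about 21.5 mm), 0.32 to 0.39 rad askew, front end towards the tray's +y side; no part lies nearer the front than tray x = -58 mm. Down in a groove its axis is at tray z about 13.5 mm
- spacer2: Hexagonal brass spacer, 7 mm across flats, 80 mm long with chamfered ends, 35 g, slippery; origin at its centre, x along its axis. It starts on the ridge tops (axis at tray z about 21.5 mm), 0.32 to 0.39 rad askew, front end towards the tray's +y side; no part lies nearer the front than tray x = -58 mm. Down in a groove its axis is at tray z about 13.5 mm
- groove_mouth (a point): Point on the tray at its open front end: tray x = -105, y = 0, z = 18 mm, nominal ridge-top height. The aluminium bed with the ridges is rigid but shimmed to an unknown slope, up to 0.02 rad up or down along x, about tray x = 0: here the true ridge tops may be 2.1 mm higher or lower. Smooth, friction about 0.12
- comb_grip (a point): Middle of the comb's blue upright grip, 61 mm above the fins' undersides. The grip is 14 mm thick along the comb's x, 62 mm wide along its y, 60 mm high (comb z = 31 to 91 mm)

How it is judged:
By the outcome, as a careful person would: the job done as asked, in the order asked, and still so for the second after the job is handed in, with the robot touching nothing.
It also fails if it takes over 72 s, if anything falls off the work surface, if the arm or the gripper's body presses on something with over 40 N, if the wrist force passes 120 N, or if a joint passes its speed limit or range.

## Working session

There is one attempt and no reset: what is moved stays moved. The work goes in short steps, Python scripts to look and compute and a shell command to move; the robot and the scene stay as the last step left them, time stands still between calls to the robot, and variables do not carry over. Pictures are saved under pics/ and viewed, at most 13 in all, crops included, and the job is handed in when it is done.

```bash
mkdir -p pics
python3 - <<'E'
from workcell import sensors, imaging, spotter
import cv2,numpy as np
o=sensors.get_obs(); print({k:np.round(v,3) for k,v in o.items()})
for c in("top","scene"):
    cv2.imwrite(f"pics/{c}0.png",imaging.camera(c)); 
    k=imaging.calibration(c); print(c,{a:np.round(b,3).tolist() for a,b in k.items()})
    for l in("tray","comb","comb_grip","groove_mouth","spacer0"):
        print(l,[(np.round(d["pixel"],1).tolist(),round(d["conf"],2)) for d in spotter.look_for(l,c)])
print(imaging.calibration("wrist"))
E
```

```text
{'clock': np.float64(0.0), 'joint_pos': array([ 1.326,  0.333, -0.065,  1.461,  0.022,  1.35 , -0.088]), 'joint_velocities': array([-0.001,  0.001,  0.001,  0.   ,  0.001, -0.001, -0.   ]), 'tau': array([-0.0000e+00, -6.2544e+01,  4.9000e-02, -3.9160e+01,  1.6000e-02,
        1.0000e-02, -0.0000e+00]), 'position': array([ 0.137, -0.609,  0.248]), 'ee_rot': array([ 0.994,  0.111, -0.   , -0.001]), 'ft_force': array([ 0.942, -0.019,  0.103]), 'torque': array([-0.006,  0.019,  0.002]), 'grasp_force': np.float64(0.0), 'grip_width': np.float64(1.002)}
top {'mtx': [[524.881, 0.0, 284.054], [0.0, 524.881, 202.98], [0.0, 0.0, 1.0]], 'R': [[0.005, -0.999, 0.034], [-0.984, -0.011, -0.178], [0.178, -0.032, -0.983]], 't': [-0.223, 0.523, 1.129]}
tray [([320.6, 212.3], 0.75), ([314.5, 218.9], 0.56)]
comb [([175.8, 223.5], 0.85)]
comb_grip [([174.9, 224.5], 0.97)]
groove_mouth [([319.5, 209.5], 0.65)]
spacer0 [([305.4, 218.4], 0.58), ([332.3, 219.0], 0.49), ([317.8, 217.0], 0.47)]
scene {'mtx': [[405.467, 0.0, 276.794], [0.0, 405.467, 211.726], [0.0, 0.0, 1.0]], 'R': [[0.897, -0.44, -0.026], [-0.201, -0.356, -0.913], [0.393, 0.824, -0.407]], 't': [-0.554, 0.091, 0.837]}
tray [([295.0, 251.3], 0.66)]
comb [([222.2, 198.6], 0.84)]
comb_grip []
groove_mouth []
spacer0 [([296.6, 259.2], 0.75), ([287.9, 250.8], 0.57), ([279.9, 246.2], 0.44)]
{'mtx': array([[297.70182187,   0.        , 280.07369394],
       [  0.        , 297.70182187, 206.41187169],
       [  0.        ,   0.        ,   1.        ]]), 'tool_from_camera': array([[-4.80271872e-04, -9.54803896e-01, -2.97236083e-01,
         7.61632875e-02],
       [ 9.99999063e-01, -7.74682836e-05, -1.36694172e-03,
         4.32523003e-04],
       [ 1.28213491e-03, -2.97236461e-01,  9.54803039e-01,
        -1.25896086e-01],
       [ 0.00000000e+00,  0.00000000e+00,  0.00000000e+00,
         1.00000000e+00]])}
```

Run:
```python
import cv2
a=cv2.imread("pics/top0.png")[120:320,110:430]
cv2.imwrite("pics/top0c.png",cv2.resize(a,(800,500),interpolation=cv2.INTER_CUBIC))
```

```text
(no output)
```

View pics/top0c.png

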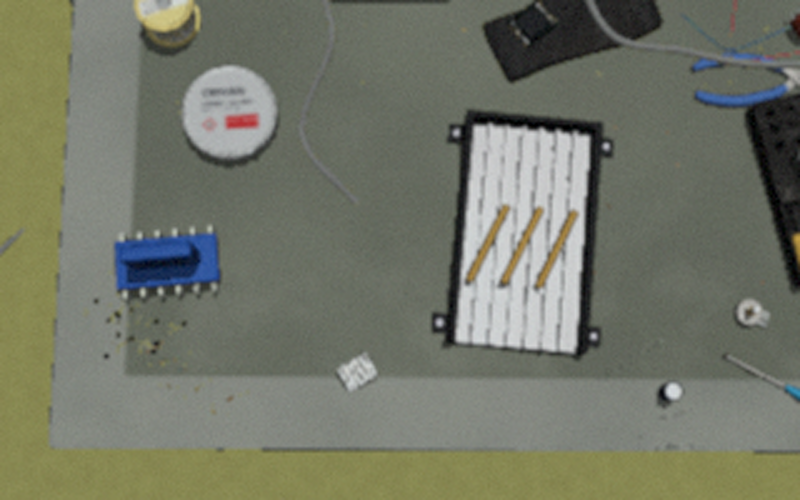

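View pics/scene0.png

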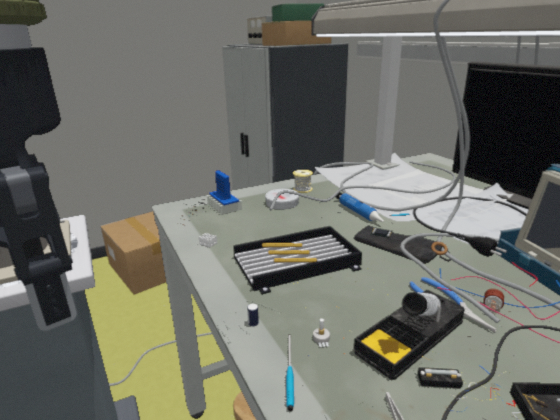

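The top view shows the tray with its open front at the bottom (crop corners about (468,112), (602,124), (580,355), (447,345)). The comb is at the left, with its plate corners near (115,240) to (219,285). I'll fit both poses.

```bash
cat > h.py <<'E'
import numpy as np, cv2
from scipy.optimize import least_squares
from scipy.spatial.transform import Rotation as Ro
from workcell import sensors, imaging, spotter
def cam(name,o=None):
    k=imaging.calibration(name)
    if name!="wrist": return k["mtx"],np.array(k["R"]),np.array(k["t"])
    o=o or sensors.get_obs(); T=np.eye(4); T[:3,:3]=Ro.from_quat(o["ee_rot"]).as_matrix(); T[:3,3]=o["position"]
    W=np.linalg.inv(T@k["tool_from_camera"]); return k["mtx"],W[:3,:3],W[:3,3]
def proj(X,c):
    K,R,t=c; p=(np.asarray(X)@R.T+t)@np.array(K).T; return p[:,:2]/p[:,2:]
def place(p,P):
    c,s=np.cos(p[2]),np.sin(p[2]); P=np.asarray(P,float)
    return np.c_[p[0]+c*P[:,0]-s*P[:,1],p[1]+s*P[:,0]+c*P[:,1],P[:,2]]
def fit(P,uv,c,g):
    r=least_squares(lambda p:(proj(place(p,P),c)-uv).ravel(),g,loss="soft_l1"); return r.x,np.abs(r.fun).max()
E
python3 - <<'E'
from h import *
c=cam("top"); o=np.array([110,120])
f=lambda L:np.array(L)/2.5+o
P=[[.108,.064,.028],[.108,-.064,.028],[-.108,-.064,.028],[-.108,.064,.028]]
print("tray",fit(P,f([[468,112],[602,124],[580,355],[447,345]]),c,[.55,0,0]))
Q=[[.022,.046,.031],[.022,-.046,.031],[-.022,-.046,.031],[-.022,.046,.031]]
print("comb",fit(Q,f([[115,239],[215,233],[219,285],[118,292]]),c,[.55,.3,0]))
F=[[.03*s,y,.012] for s in(1,-1) for y in(.04,.024,.008,-.008,-.024,-.04)]
E
```

```text
tray (array([ 0.50667632, -0.30213555, -0.08465268]), np.float64(2.6534818535406544))
comb (array([0.47520084, 0.02244044, 0.08483394]), np.float64(1.1662908634826579))
```

```bash
cat >> h.py <<'E'
def delta(xyz,yaw):
    "target TCP, yaw = world angle of the 'forward' (tool y); tool z down; prints shift+turn in tool axes"
    o=sensors.get_obs(); R=Ro.from_quat(o["ee_rot"]); c,s=np.cos(yaw),np.sin(yaw)
    T=Ro.from_matrix(np.array([[-s,c,0],[c,s,0],[0,0,-1]]))
    d=R.inv().apply(np.array(xyz)-o["position"]); r=(R.inv()*T).as_rotvec()
    print("shift",d.round(4),"turn",r.round(4),"at",o["position"].round(4),"t",round(float(o["clock"]),2))
E
python3 -c "
from h import *; delta([.48,-.30,.25],-.085)"
```

```text
shift [ 0.4022 -0.2268 -0.0017] turn [ 1.000e-04  1.000e-04 -1.264e+00] at [ 0.1375 -0.6097  0.2484] t 0.6
```

```bash
python3 -m inch '[[[0.402,-0.227,-0.002,0,0,-1.264,-1],[0.402,-0.227,-0.002,0,0,-1.264,-1],[0.402,-0.227,-0.002,0,0,-1.264,-1],[0.402,-0.227,-0.002,0,0,-1.264,-1],[0.402,-0.227,-0.002,0,0,-1.264,-1],[0.402,-0.227,-0.002,0,0,-1.264,-1],[0.402,-0.227,-0.002,0,0,-1.264,-1],[0.402,-0.227,-0.002,0,0,-1.264,-1],[0.402,-0.227,-0.002,0,0,-1.264,-1],[0.402,-0.227,-0.002,0,0,-1.264,-1]]]'
python3 -m inch '[[[0,0,0,0,0,0,-1],[0,0,0,0,0,0,-1],[0,0,0,0,0,0,-1]]]'
python3 - <<'E'
from h import *
o=sensors.get_obs(); cv2.imwrite("pics/w1.png",imaging.camera("wrist")); c=cam("wrist",o)
import pickle; pickle.dump((o,c),open("w1.pkl","wb"))
P=[[.108,.064,.028],[.108,-.064,.028],[-.108,-.064,.028],[-.108,.064,.028]]
print(proj(place([.5067,-.3021,-.0847],P),c).round(1)); delta([.48,-.3,.25],-.085)
E
```

```text
clock: 1.6
position: [0.4838, -0.2942, 0.2507]
ee_rot: [0.733, 0.68, 0.001, 0.0]
ft_force: [0.3, -0.6, -0.3]
grip_width: 0.997
grasp_force: 0.0
clock: 1.9
position: [0.4784, -0.3016, 0.2502]
ee_rot: [0.738, 0.675, -0.0, 0.0]
ft_force: [-0.1, -0.9, -0.9]
grip_width: 0.997
grasp_force: 0.0
[[400.8 122.5]
 [388.9 228.6]
 [216.6 229.2]
 [209.  123.3]]
shift [0.0016 0.0014 0.0003] turn [-0.0004  0.0006 -0.0032] at [ 0.4785 -0.3015  0.2503] t 1.95
```

View pics/w1.png

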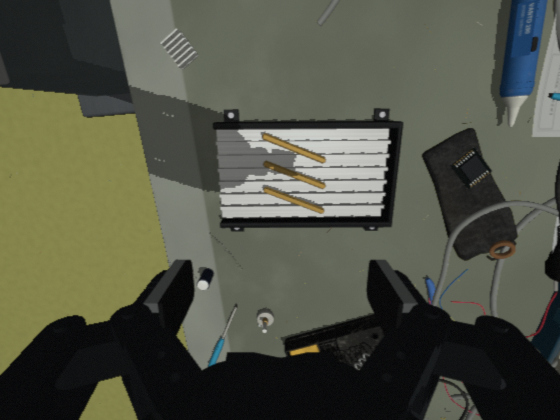

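The wrist picture shows the tray at columns 213–402, rows 121–228, within a few pixels of the prediction. I'll enlarge it to refine.

Run:
```python
import cv2
a=cv2.imread("pics/w1.png")[100:240,205:410]
cv2.imwrite("pics/w1c.png",cv2.resize(a,None,fx=3.9,fy=3.9,interpolation=cv2.INTER_CUBIC))
```

```text
(no output)
```

View pics/w1c.png

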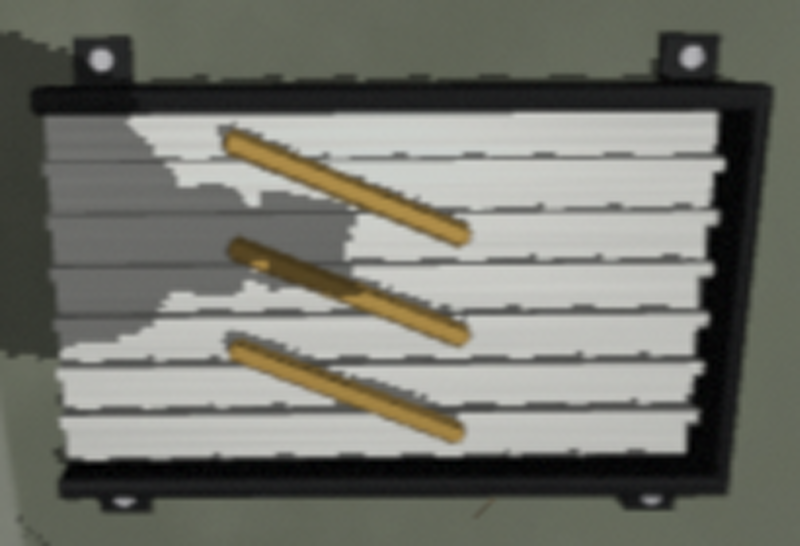

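Run:
```python
from h import *; import pickle
o,c=pickle.load(open("w1.pkl","rb"))
P=np.array([[.108,.064,.028],[.108,-.064,.028],[-.108,-.064,.028],[-.108,.064,.028]])
uv=np.array([[772,87],[727,492],[60,495],[33,90]])/3.9+[205,100]-.4
p,e=fit(P,uv,c,[.5,-.3,-.08]); print("tray",p,e); print(((proj(place(p,P),c)-uv)).round(2))
pt,e=fit(P,np.array([[468,112],[602,124],[580,355],[447,345]])/2.5+[110,120],cam("top"),p);print(pt)
# predicted ridge lines in crop
R=[[x,y,.018] for y in(.04,-.04) for x in(-.105,.1)]
print(((proj(place(p,R),c)-[205,100]+.4)*3.9).round(0))
delta([.475-.004,.0224,.20],.085)
```

```text
tray [ 0.51013511 -0.30096707 -0.08468389] 1.7950976730869002
[[ 1.38 -0.72]
 [ 0.7   1.8 ]
 [-0.79  1.61]
 [-1.22 -0.7 ]]
[ 0.50667632 -0.30213555 -0.08465267]
[[ 51. 169.]
 [728. 166.]
 [ 67. 421.]
 [702. 418.]]
shift [ 0.322  -0.036   0.0501] turn [-0.0004  0.0006 -0.1732] at [ 0.4785 -0.3015  0.2503] t 1.95
```

```bash
python3 -m inch '[[[0.282,-0.036,0.0,0,0,-0.173,-1],[0.282,-0.036,0.0,0,0,-0.173,-1],[0.282,-0.036,0.0,0,0,-0.173,-1],[0.282,-0.036,0.0,0,0,-0.173,-1],[0.282,-0.036,0.0,0,0,-0.173,-1],[0.282,-0.036,0.0,0,0,-0.173,-1],[0.282,-0.036,0.0,0,0,-0.173,-1],[0.282,-0.036,0.0,0,0,-0.173,-1],[0.282,-0.036,0.0,0,0,-0.173,-1],[0.282,-0.036,0.0,0,0,-0.173,-1]]]'
python3 - <<'E'
from h import *
import pickle
o=sensors.get_obs(); a=imaging.camera("wrist"); c=cam("wrist",o)
pickle.dump((o,c),open("w2.pkl","wb")); cv2.imwrite("pics/w2.png",a)
Q=[[.022,.046,.031],[.022,-.046,.031],[-.022,-.046,.031],[-.022,.046,.031]]
uv=proj(place([.475,.0224,.085],Q),c); print(uv)
m=uv.mean(0).astype(int); x0,y0=max(m[0]-80,0),max(m[1]-60,0); print(x0,y0)
cv2.imwrite("pics/w2c.png",cv2.resize(a[y0:y0+120,x0:x0+160],None,fx=5,fy=5,interpolation=cv2.INTER_CUBIC))
E
```

```text
clock: 2.95
position: [0.4678, -0.0174, 0.2502]
ee_rot: [0.676, 0.737, -0.0, -0.0]
ft_force: [0.6, -1.0, -0.3]
grip_width: 1.0
grasp_force: 0.0
[[309.59836351 105.04413287]
 [307.34909081 186.74712304]
 [270.34574379 186.75328906]
 [269.5112117  105.05674192]]
209 85
```

View pics/w2c.png

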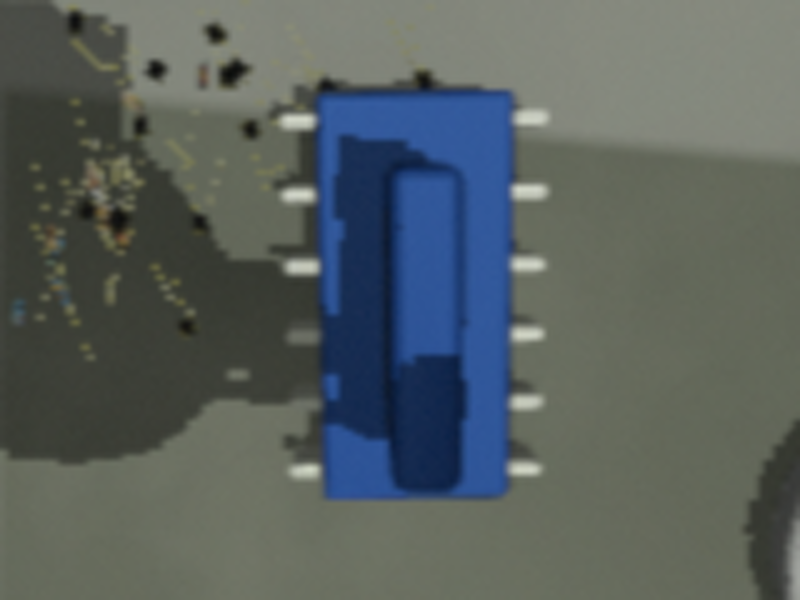

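The picture shows the comb plate corners at crop (513,92), (509,496), (325,498), (318,93), with the grip centred near column 427.

Run:
```python
from h import *; import pickle
o,c=pickle.load(open("w2.pkl","rb"))
Q=np.array([[.022,.046,.031],[.022,-.046,.031],[-.022,-.046,.031],[-.022,.046,.031]])
uv=np.array([[513,92],[509,496],[325,498],[318,93]])/5+[209,85]-.4
p,e=fit(Q,uv,c,[.475,.022,.085]); print(p,(proj(place(p,Q),c)-uv).round(2))
g=proj(place(p,[[.007,.031,.091],[.007,-.031,.091],[-.007,-.031,.091],[-.007,.031,.091]]),c); print(((g-[209,85]+.4)*5).round())
delta([p[0],p[1],.15],p[2]); delta([p[0],p[1],.061],p[2])
```

```text
[0.47779438 0.02521414 0.09896283] [[ 0.65 -0.72]
 [ 0.1   0.58]
 [-0.18  0.69]
 [-0.54 -0.32]]
[[466. 164.]
 [464. 494.]
 [392. 495.]
 [390. 165.]]
shift [0.0413 0.0136 0.1002] turn [-0.0002 -0.0001 -0.0134] at [ 0.4678 -0.0172  0.2502] t 3.0
shift [0.0413 0.0136 0.1892] turn [-0.0002 -0.0001 -0.0134] at [ 0.4678 -0.0172  0.2502] t 3.0
```

```bash
python3 -m inch '[[[0.041,0.0136,0.05,0,0,-0.013,-1],[0.041,0.0136,0.09,0,0,-0.013,-1],[0.041,0.0136,0.13,0,0,-0.013,-1],[0.041,0.0136,0.16,0,0,-0.013,-1],[0.041,0.0136,0.18,0,0,-0.013,-1],[0.041,0.0136,0.19,0,0,-0.013,-1],[0.041,0.0136,0.19,0,0,-0.013,-1]]]'
python3 -m inch '[[[0,0,0,0,0,0,1],[0,0,0,0,0,0,1],[0,0,0,0,0,0,1],[0,0,0,0,0,0,1],[0,0,0,0,0,0,1],[0,0,0,0,0,0,1],[0,0,0,0,0,0,1],[0,0,0,0,0,0,1]]]' 60
python3 -c "
from h import *; delta([.4778,.0252,.061],.099)"
```

```text
clock: 3.7
position: [0.4772, 0.0258, 0.0594]
ee_rot: [0.671, 0.742, -0.001, -0.001]
ft_force: [0.1, 1.1, 0.6]
grip_width: 1.002
grasp_force: 0.0
clock: 4.5
position: [0.478, 0.0262, 0.0607]
ee_rot: [0.671, 0.742, 0.0, 0.0]
ft_force: [-1.3, -0.4, 6.3]
grip_width: 0.155
grasp_force: 60.1
shift [-0.0009 -0.0003 -0.0003] turn [0.0005 0.0004 0.002 ] at [0.478  0.0262 0.0607] t 4.5
```

```bash
python3 -m inch '[[[0,0,-0.01,0,0,0,1],[0,0,-0.03,0,0,0,1],[0,0,-0.06,0,0,0,1],[0,0,-0.10,0,0,0,1],[0,0,-0.12,0,0,0,1],[0,0,-0.12,0,0,0,1],[0,0,-0.12,0,0,0,1]]]'
python3 -c "
from h import *; delta([.4114,-.292,.18],-.085); print(sensors.get_obs()['ft_force'],sensors.get_obs()['torque'])"
```

```text
clock: 5.2
position: [0.4775, 0.0261, 0.1802]
ee_rot: [0.671, 0.742, -0.0, 0.0]
ft_force: [0.6, 1.1, -1.5]
grip_width: 0.157
grasp_force: 59.3
shift [-3.098e-01 -9.780e-02  3.000e-04] turn [1.000e-04 5.000e-04 1.859e-01] at [0.4775 0.0261 0.1802] t 5.2
[ 0.60777036  1.09322258 -1.48818286] [-0.06222845 -0.00188675 -0.0044387 ]
```

```bash
python3 -m inch '[[[-0.03,-0.01,0,0,0,0.02,1],[-0.07,-0.022,0,0,0,0.045,1],[-0.11,-0.035,0,0,0,0.07,1],[-0.15,-0.047,0,0,0,0.09,1],[-0.19,-0.06,0,0,0,0.115,1],[-0.23,-0.073,0,0,0,0.14,1],[-0.265,-0.084,0,0,0,0.16,1],[-0.29,-0.092,0,0,0,0.175,1],[-0.303,-0.096,0,0,0,0.183,1],[-0.310,-0.098,0,0,0,0.186,1]]]'
python3 -m inch '[[[0,0,0.03,0,0,0,1],[0,0,0.06,0,0,0,1],[0,0,0.075,0,0,0,1],[0,0,0.08,0,0,0,1],[0,0,0.08,0,0,0,1],[0,0,0.08,0,0,0,1]]]'
python3 - <<'E'
from h import *
import pickle
o=sensors.get_obs(); a=imaging.camera("wrist"); c=cam("wrist",o); at=imaging.camera("top")
pickle.dump((o,c),open("w3.pkl","wb")); cv2.imwrite("pics/w3.png",a); cv2.imwrite("pics/t3.png",at)
delta([.4114,-.292,.1],-.085); print(o['ft_force'])
p=[.509,-.3013,-.085]
print(proj(place(p,[[x,y,.018] for y in(.04,-.04) for x in(-.105,.1)]),c).round())
E
```

```text
clock: 6.2
position: [0.4108, -0.2923, 0.1791]
ee_rot: [0.737, 0.676, -0.0, -0.001]
ft_force: [0.4, 0.2, -1.6]
grip_width: 0.162
grasp_force: 59.3
clock: 6.8
position: [0.4122, -0.2918, 0.1012]
ee_rot: [0.736, 0.677, 0.0, 0.001]
ft_force: [-0.3, -0.4, -0.9]
grip_width: 0.155
grasp_force: 59.3
shift [ 0.0001 -0.0008  0.0014] turn [0.0014 0.001  0.0004] at [ 0.4122 -0.2922  0.1014] t 6.9
[-0.31808672 -0.38246934 -0.86695158]
[[269. 169.]
 [558. 169.]
 [270. 270.]
 [530. 270.]]
```

View pics/w3.png

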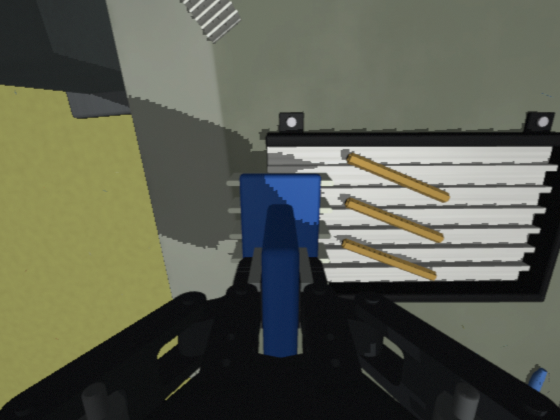

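Run:
```python
from h import *; import pickle
o,c=pickle.load(open("w3.pkl","rb")); a=cv2.imread("pics/w3.png")
x0,y0,f=226,130,4; b=cv2.resize(a[y0:y0+145,x0:x0+198],None,fx=f,fy=f,interpolation=cv2.INTER_CUBIC)
q=lambda X:[tuple(int(v) for v in r) for r in ((proj(X,c)-[x0,y0]+.4)*f)]
p=[.509,-.3013,-.085]
for y in(.04,.024,.008,-.008,-.024,-.04):
    for s in(.002,-.002):
        u,v=q(place(p,[[-.108,y+s,.018],[.102,y+s,.018]])); cv2.line(b,u,v,(0,0,255),1)
R=Ro.from_quat(o["ee_rot"]).as_matrix(); pc=[*(o["position"]+R@[-.001,0,0])[:2],np.arctan2(R[1,1],R[0,1])]; print(pc)
z=o["position"][2]-.0607
for y in(.04,.024,.008,-.008,-.024,-.04):
    u,v=q(place(pc,[[-.03,y,z],[.03,y,z]])); cv2.circle(b,v,3,(0,200,0),-1); cv2.circle(b,u,3,(0,200,0),-1)
u=q(place(pc,[[.022,.046,z+.031],[.022,-.046,z+.031],[-.022,-.046,z+.031],[-.022,.046,z+.031]]))
for i in u: cv2.circle(b,i,4,(255,0,255),1)
cv2.imwrite("pics/w3c.png",b)
```

```text
[np.float64(0.4121634693030889), np.float64(-0.29277095910984935), np.float64(-0.08400306980893803)]
```

View pics/w3c.png

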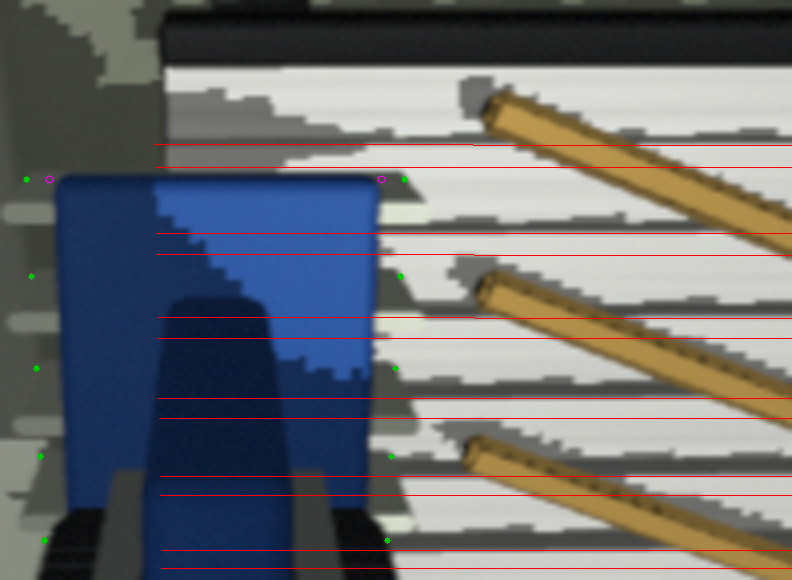

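Run:
```python
from h import *; import pickle
o,c=pickle.load(open("w3.pkl","rb")); a=cv2.imread("pics/w3.png",0).astype(float)
x0,y0,f=226,130,4
q=lambda X:((proj(X,c)-[x0,y0]+.4)*f).round(1)
R=Ro.from_quat(o["ee_rot"]).as_matrix(); pc=[*o["position"][:2],np.arctan2(R[1,1],R[0,1])]
z=o["position"][2]-.0607
for s in(1,-1): print("fin top pred (no offset)",q(place(pc,[[.026*s,y,z+.024] for y in(.04,.024,.008,-.008)])).tolist())
# measured fin strips: fine centroid along columns
for lo,hi in((324,330),(229,238)):
    pr=a[:,lo:hi].mean(1); print([ (int((r-y0+.5)*f),int(pr[r])) for r in range(176,268)])
p=[.509,-.3013,-.085]
print("ridge +y edge pred",q(place(p,[[-.02,y+.002,.018] for y in(.04,.024,.008,-.008,-.024,-.04)])).tolist(),"px/mm",(q(place(p,[[-.02,.01,.018]]))-q(place(p,[[-.02,.011,.018]]))))
```

```text
fin top pred (no offset) [[402.3, 205.4], [397.2, 314.9], [392.4, 418.5], [387.9, 516.6]]
fin top pred (no offset) [[28.9, 205.6], [34.2, 315.2], [39.2, 418.8], [44.0, 516.9]]
[(186, 99), (190, 84), (194, 77), (198, 86), (202, 138), (206, 215), (210, 221), (214, 220), (218, 220), (222, 206), (226, 101), (230, 90), (234, 155), (238, 210), (242, 215), (246, 214), (250, 208), (254, 208), (258, 215), (262, 217), (266, 212), (270, 187), (274, 166), (278, 149), (282, 142), (286, 124), (290, 111), (294, 100), (298, 90), (302, 79), (306, 77), (310, 106), (314, 184), (318, 216), (322, 218), (326, 218), (330, 217), (334, 212), (338, 211), (342, 210), (346, 208), (350, 211), (354, 213), (358, 210), (362, 200), (366, 183), (370, 173), (374, 164), (378, 151), (382, 100), (386, 78), (390, 73), (394, 74), (398, 80), (402, 96), (406, 97), (410, 90), (414, 88), (418, 105), (422, 114), (426, 115), (430, 117), (434, 138), (438, 193), (442, 198), (446, 202), (450, 199), (454, 175), (458, 114), (462, 79), (466, 72), (470, 73), (474, 84), (478, 123), (482, 154), (486, 152), (490, 143), (494, 136), (498, 1
[... 643 characters left out ...]
58, 73), (362, 75), (366, 77), (370, 77), (374, 77), (378, 77), (382, 76), (386, 76), (390, 76), (394, 76), (398, 76), (402, 76), (406, 76), (410, 76), (414, 81), (418, 102), (422, 113), (426, 114), (430, 113), (434, 106), (438, 94), (442, 132), (446, 135), (450, 125), (454, 124), (458, 125), (462, 125), (466, 122), (470, 121), (474, 117), (478, 114), (482, 111), (486, 110), (490, 103), (494, 80), (498, 81), (502, 97), (506, 96), (510, 96), (514, 102), (518, 117), (522, 119), (526, 119), (530, 123), (534, 132), (538, 133), (542, 132), (546, 129), (550, 126)]
ridge +y edge pred [[653.9, 145.1], [644.2, 233.4], [635.0, 317.8], [626.1, 398.7], [617.6, 476.3], [609.4, 550.7]] px/mm [[-0.5  5.1]]
```

Run:
```python
from h import *; import pickle
o,c=pickle.load(open("w3.pkl","rb")); a=cv2.imread("pics/w3.png",0).astype(float)
p=np.array([.509,-.3013,-.085]); obs=[];
Y=(.04,.024,.008,-.008,-.024,-.04)
for y in Y:
  for x in np.arange(-.055,.1,.006):
    u,v=proj(place(p,[[x,y+.002,.018]]),c)[0]; ui=int(round(u))
    if not 2<ui<557: continue
    r0=int(v)-6; pr=a[r0:r0+10,ui-1:ui+2].mean(1)
    k=pr[:8].argmin()
    if pr[k]>150: continue
    bright=pr[k:].max()
    if bright<195: continue
    h=(pr[k]+bright)/2
    j=k+np.argmax(pr[k:]>h); e=r0+j-1+(h-pr[j-1])/(pr[j]-pr[j-1])
    obs.append((x,y,ui,e))
obs=np.array(obs); print(len(obs))
def res(q):
    t=[p[0]-np.sin(p[2])*q[0],p[1]+np.cos(p[2])*q[0],p[2]+q[1]]
    pr=proj(place(t,np.c_[obs[:,0],obs[:,1]+.002,np.full(len(obs),.018)+q[2]]),c); return pr[:,1]-obs[:,3]
r=least_squares(res,[0,0,0],loss="soft_l1",f_scale=.3); print("lateral,yaw,dz",r.x, np.median(abs(r.fun)))
r2=least_squares(lambda q:res([*q,0]),[0,0],loss="soft_l1",f_scale=.3); print(r2.x)
q=r2.x; t=[p[0]-np.sin(p[2])*q[0],p[1]+np.cos(p[2])*q[0],p[2]+q[1]]; print("tray",t)
R=Ro.from_quat(o["ee_rot"]).as_matrix(); C=(o["position"]+R@[-.0011,0,0])[:2]-t[:2]
cs,s=np.cos(t[2]),np.sin(t[2]); print("comb in tray",C[0]*cs+C[1]*s,-C[0]*s+C[1]*cs,"yaw rel",np.arctan2(R[1,1],R[0,1])-t[2])
```

```text
105
lateral,yaw,dz [ 0.00024661  0.00748607 -0.00034861] 0.12294371856029329
[0.00036547 0.0074125 ]
tray [np.float64(0.5090310272517778), np.float64(-0.300935853037691), np.float64(-0.07758750060730704)]
comb in tray -0.09720964145976055 0.000532159285475624 yaw rel -0.006415569201630986
```

Run:
```python
from h import *; import pickle
o,c=pickle.load(open("w3.pkl","rb")); a=cv2.imread("pics/w3.png",0).astype(float)
p=np.array([.509,-.3013,-.08]); obs=[]
for y in (.04,.024,.008,-.008,-.024,-.04):
  for x in np.arange(-.055,.1,.003):
    u,v=proj(place(p,[[x,y+.002,.018]]),c)[0]; ui=int(round(u))
    if not 2<ui<557: continue
    r0=int(v)-6; pr=a[r0:r0+10,ui-1:ui+2].mean(1); k=pr[:8].argmin(); b=pr[k:].max()
    if pr[k]>150 or b<195: continue
    h=(pr[k]+b)/2; j=k+np.argmax(pr[k:]>h); obs.append((x,y,ui,r0+j-1+(h-pr[j-1])/(pr[j]-pr[j-1])))
obs=np.array(obs)
def res(q):
    t=[p[0]-np.sin(p[2])*q[0],p[1]+np.cos(p[2])*q[0],p[2]+q[1]]
    return proj(place(t,np.c_[obs[:,0],obs[:,1]+.002,.018+q[2]*obs[:,0]]),c)[:,1]-obs[:,3]
r=least_squares(res,[0,0,0],loss="soft_l1",f_scale=.3); cov=np.linalg.inv(r.jac.T@r.jac)*.15**2
print("lat,yaw,slope",r.x,np.sqrt(np.diag(cov)),len(obs)); q=r.x
t=[p[0]-np.sin(p[2])*q[0],p[1]+np.cos(p[2])*q[0],p[2]+q[1]]
R=Ro.from_quat(o["ee_rot"]).as_matrix(); C=(o["position"]+R@[-.0011,0,0])[:2]-t[:2]
cs,s=np.cos(t[2]),np.sin(t[2]); print("tray",t,"comb in tray",C[0]*cs+C[1]*s,-C[0]*s+C[1]*cs,"yaw rel",np.arctan2(R[1,1],R[0,1])-t[2])
```

```text
lat,yaw,slope [ 0.00037361 -0.00436965 -0.01979732] [9.18480877e-06 5.86291411e-04 1.62210614e-03] 212
tray [np.float64(0.5090298568888989), np.float64(-0.30092758541237963), np.float64(-0.08436964892080195)] comb in tray -0.09720915201259345 -0.00013527769639160026 yaw rel 0.00036657911186392667
```

```bash
python3 -m inch '[[[0,0,0.004,0.01,0,0,1],[0,0,0.01,0.02,0,0,1],[0,0,0.014,0.02,0,0,1],[0,0,0.017,0.02,0,0,1],[0,0,0.017,0.02,0,0,1],[0,0,0.017,0.02,0,0,1]]]'
python3 -m inch '[[[0,0,0.0005,0,0,0,1],[0,0,0.001,0,0,0,1],[0,0,0.0015,0,0,0,1],[0,0,0.002,0,0,0,1],[0,0,0.002,0,0,0,1]]]'
python3 -m inch '[[[0,0,0.0005,0,0,0,1],[0,0,0.0005,0,0,0,1]]]'
python3 -m inch '[[[0,0,0.0005,0,0,0,1],[0,0,0.0005,0,0,0,1]]]'
python3 -c "
from h import *; o=sensors.get_obs(); print(o['ft_force'],o['torque'],o['position'])"
```

```text
clock: 7.5
position: [0.4115, -0.292, 0.0833]
ee_rot: [0.736, 0.676, -0.007, -0.007]
ft_force: [0.6, 0.7, -1.2]
grip_width: 0.155
grasp_force: 59.3
clock: 8.0
position: [0.4114, -0.2921, 0.0813]
ee_rot: [0.736, 0.676, -0.007, -0.007]
ft_force: [-0.6, 0.7, -1.9]
grip_width: 0.158
grasp_force: 59.3
clock: 8.2
position: [0.4114, -0.292, 0.0808]
ee_rot: [0.736, 0.676, -0.007, -0.007]
ft_force: [0.5, -0.2, -1.0]
grip_width: 0.156
grasp_force: 59.3
clock: 8.4
position: [0.4115, -0.2921, 0.0804]
ee_rot: [0.736, 0.676, -0.007, -0.007]
ft_force: [-0.5, -0.5, -0.3]
grip_width: 0.154
grasp_force: 59.4
[-0.45337856 -0.45316252 -0.30597869] [-0.04948404 -0.0787032   0.02085929] [ 0.4115473  -0.2921206   0.08041035]
```

```bash
python3 -m inch '[[[0,0,0.0004,0,0,0,1],[0,0,0.0004,0,0,0,1]]]'
python3 -m inch '[[[0,0,0.0004,0,0,0,1],[0,0,0.0004,0,0,0,1]]]'
python3 -c "
from h import *; o=sensors.get_obs(); print(o['ft_force'],o['torque'],o['position'])"
```

```text
clock: 8.6
position: [0.4117, -0.2923, 0.0803]
ee_rot: [0.736, 0.676, -0.007, -0.007]
ft_force: [0.4, 0.4, 4.1]
grip_width: 0.156
grasp_force: 60.2
clock: 8.8
position: [0.412, -0.2924, 0.0803]
ee_rot: [0.736, 0.676, -0.007, -0.007]
ft_force: [-0.7, 1.5, 8.0]
grip_width: 0.158
grasp_force: 60.9
[-0.73939057  1.48597853  8.01877156] [ 0.18996435  0.17996986 -0.0316267 ] [ 0.41197461 -0.29239805  0.08029149]
```

```bash
python3 -m inch '[[[0,0.001,0,0,0,0,1],[0,0.0025,0,0,0,0,1],[0,0.004,0,0,0,0,1],[0,0.006,0,0,0,0,1],[0,0.008,0,0,0,0,1],[0,0.010,0,0,0,0,1],[0,0.012,0,0,0,0,1],[0,0.014,0,0,0,0,1],[0,0.016,0,0,0,0,1],[0,0.018,0,0,0,0,1]]]'
python3 -c "
from h import *; o=sensors.get_obs(); print(o['torque'],o['position'])"
```

```text
clock: 9.8
position: [0.4299, -0.2941, 0.08]
ee_rot: [0.737, 0.676, -0.007, -0.007]
ft_force: [-1.4, 0.5, 8.3]
grip_width: 0.155
grasp_force: 60.8
[0.10529297 0.3222414  0.02614762] [ 0.42988561 -0.29412563  0.08000595]
```

```bash
python3 -m inch '[[[0,0.002,0,0,0,0,1],[0,0.004,0,0,0,0,1],[0,0.006,0,0,0,0,1],[0,0.008,0,0,0,0,1],[0,0.010,0,0,0,0,1],[0,0.012,0,0,0,0,1],[0,0.014,0,0,0,0,1],[0,0.016,0,0,0,0,1],[0,0.018,0,0,0,0,1],[0,0.020,0,0,0,0,1]]]'
python3 -c "
from h import *; o=sensors.get_obs(); print(o['torque'],o['position'],o['ft_force'])
cv2.imwrite('pics/w4.png',imaging.camera('wrist'))"
```

```text
clock: 10.8
position: [0.4498, -0.2958, 0.0797]
ee_rot: [0.737, 0.676, -0.007, -0.007]
ft_force: [-2.7, -0.1, 9.0]
grip_width: 0.151
grasp_force: 60.8
[0.11661519 0.38389613 0.01209976] [ 0.44982698 -0.29584602  0.07966142] [-2.74657321 -0.14310456  9.04139715]
```

View pics/w4.png

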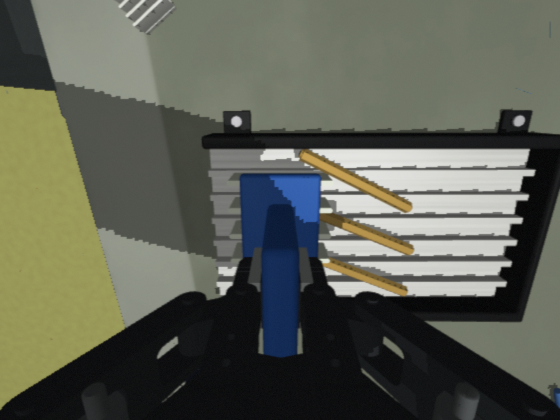

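The picture shows the comb on the ridges with its plate around columns 241–320, its fin tips just reaching the spacers' front ends (columns 303–330). I'll carry on pushing.

```bash
python3 -m inch '[[[0,0.0015,0,0,0,0,1],[0,0.003,0,0,0,0,1],[0,0.0045,0,0,0,0,1],[0,0.006,0,0,0,0,1],[0,0.0075,0,0,0,0,1],[0,0.009,0,0,0,0,1],[0,0.0105,0,0,0,0,1],[0,0.012,0,0,0,0,1],[0,0.0135,0,0,0,0,1],[0,0.015,-0.0001,0,0,0,1]]]'
python3 -m inch '[[[0,0.0015,0,0,0,0,1],[0,0.003,0,0,0,0,1],[0,0.0045,0,0,0,0,1],[0,0.006,0,0,0,0,1],[0,0.0075,0,0,0,0,1],[0,0.009,0,0,0,0,1],[0,0.0105,0,0,0,0,1],[0,0.012,0,0,0,0,1],[0,0.0135,0,0,0,0,1],[0,0.015,-0.0001,0,0,0,1]]]'
python3 -c "
from h import *; o=sensors.get_obs(); print(o['torque'],o['position'],o['ft_force'])"
```

```text
clock: 11.85
position: [0.4647, -0.2971, 0.0795]
ee_rot: [0.737, 0.676, -0.007, -0.007]
ft_force: [-1.7, 1.6, 7.2]
grip_width: 0.155
grasp_force: 60.8
clock: 12.85
position: [0.4797, -0.2983, 0.0792]
ee_rot: [0.737, 0.676, -0.007, -0.007]
ft_force: [-2.7, 0.6, 7.4]
grip_width: 0.157
grasp_force: 60.6
[-0.01143366  0.25639536  0.01574067] [ 0.47965854 -0.29833124  0.07920189] [-2.65919171  0.6226584   7.37886493]
```

```bash
python3 -m inch '[[[0,0.0015,0,0,0,0,1],[0,0.003,0,0,0,0,1],[0,0.0045,0,0,0,0,1],[0,0.006,0,0,0,0,1],[0,0.0075,0,0,0,0,1],[0,0.009,0,0,0,0,1],[0,0.0105,0,0,0,0,1],[0,0.012,0,0,0,0,1],[0,0.0135,0,0,0,0,1],[0,0.015,0,0,0,0,1]]]'
python3 -m inch '[[[0,0.0015,0,0,0,0,1],[0,0.003,0,0,0,0,1],[0,0.0045,0,0,0,0,1],[0,0.006,0,0,0,0,1],[0,0.0075,0,0,0,0,1],[0,0.009,0,0,0,0,1],[0,0.0105,0,0,0,0,1],[0,0.012,0,0,0,0,1],[0,0.0135,0,0,0,0,1],[0,0.015,0,0,0,0,1]]]'
python3 -c "
from h import *; o=sensors.get_obs(); print(o['torque'],o['position'],o['ft_force'])
cv2.imwrite('pics/w5.png',imaging.camera('wrist'))"
```

```text
clock: 13.85
position: [0.4947, -0.2996, 0.079]
ee_rot: [0.737, 0.676, -0.007, -0.007]
ft_force: [-2.1, 0.4, 9.0]
grip_width: 0.157
grasp_force: 60.5
clock: 14.85
position: [0.5096, -0.3009, 0.0787]
ee_rot: [0.737, 0.676, -0.007, -0.007]
ft_force: [-1.9, 0.2, 9.2]
grip_width: 0.151
grasp_force: 60.5
[0.03453025 0.33160153 0.0469917 ] [ 0.50963096 -0.30088139  0.07872089] [-1.93635242  0.20175481  9.21436915]
```

View pics/w5.png

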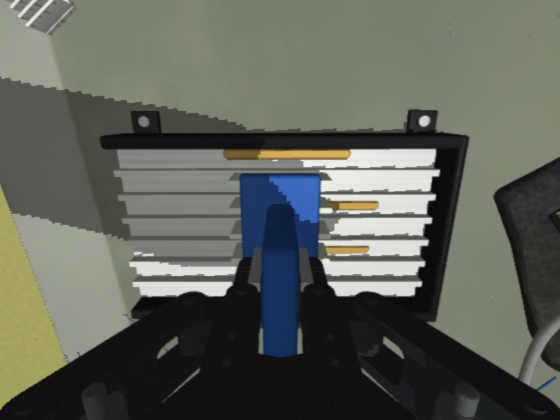

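All three spacers now lie straight in grooves. I'll finish the stroke.

```bash
python3 -m inch '[[[0,0.002,0,0,0,0,1],[0,0.004,0,0,0,0,1],[0,0.006,0,0,0,0,1],[0,0.008,0,0,0,0,1],[0,0.010,0,0,0,0,1],[0,0.012,0,0,0,0,1],[0,0.014,0,0,0,0,1],[0,0.016,0,0,0,0,1],[0,0.018,-0.0001,0,0,0,1],[0,0.020,-0.0001,0,0,0,1]]]'
python3 -m inch '[[[0,0.002,0,0,0,0,1],[0,0.004,0,0,0,0,1],[0,0.006,0,0,0,0,1],[0,0.008,0,0,0,0,1],[0,0.010,0,0,0,0,1],[0,0.012,0,0,0,0,1],[0,0.014,0,0,0,0,1],[0,0.016,0,0,0,0,1],[0,0.018,-0.0001,0,0,0,1],[0,0.020,-0.0001,0,0,0,1]]]'
python3 -m inch '[[[0,0.002,0,0,0,0,1],[0,0.004,0,0,0,0,1],[0,0.006,0,0,0,0,1],[0,0.008,0,0,0,0,1],[0,0.010,0,0,0,0,1],[0,0.012,0,0,0,0,1],[0,0.0135,0,0,0,0,1],[0,0.015,0,0,0,0,1],[0,0.0165,0,0,0,0,1],[0,0.018,0,0,0,0,1]]]'
python3 - <<'E'
from h import *
o=sensors.get_obs(); c=cam("wrist",o); a=imaging.camera('wrist'); print(o['torque'],o['position'],o['ft_force'])
p=[.51,-.3008,-.0844]
cs=[[.102,.048,.017],[.108,.06,.028],[.102,.056,.028]]; print(proj(place(p,cs),c))
uv=proj(place(p,cs),c)[0].astype(int); f=5
x0,y0=uv[0]-70,uv[1]-40
b=cv2.resize(a[y0:y0+110,x0:x0+110],None,fx=f,fy=f,interpolation=cv2.INTER_CUBIC)
for y in np.arange(-.032,.05,.016):
    u=((proj(place(p,[[.102,y,.016],[.102,y+.008,.016]]),c)-[x0,y0]+.4)*f).astype(int); cv2.line(b,tuple(map(int,u[0])),tuple(map(int,u[1])),(0,0,255),1)
cv2.imwrite('pics/w6.png',b)
E
```

```text
clock: 15.9
position: [0.5296, -0.3026, 0.0784]
ee_rot: [0.737, 0.676, -0.007, -0.007]
ft_force: [-2.8, 0.8, 8.5]
grip_width: 0.156
grasp_force: 60.7
clock: 16.9
position: [0.5495, -0.3042, 0.0781]
ee_rot: [0.737, 0.676, -0.007, -0.007]
ft_force: [-1.9, -0.1, 8.5]
grip_width: 0.154
grasp_force: 60.7
clock: 17.9
position: [0.5674, -0.3058, 0.0778]
ee_rot: [0.737, 0.676, -0.007, -0.007]
ft_force: [-2.3, 0.0, 8.1]
grip_width: 0.154
grasp_force: 60.7
[-0.00705618  0.33931981 -0.01433418] [ 0.56740981 -0.30576774  0.07784262] [-2.28008920e+00  1.42989129e-03  8.14715310e+00]
[[352.55357593 160.07730998]
 [368.57308773 142.06392694]
 [357.57759357 149.08532077]]
```

View pics/w6.png

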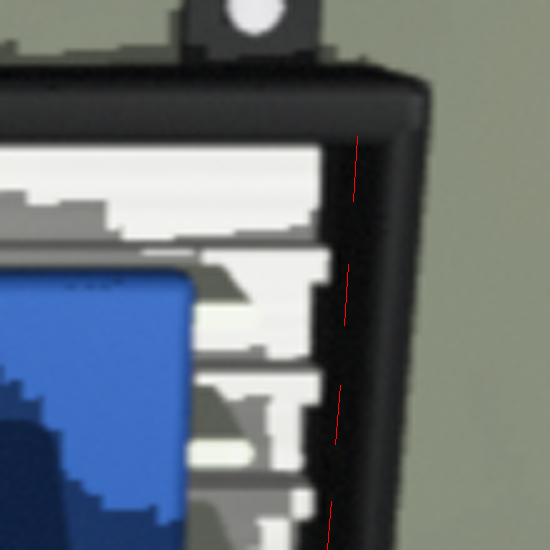

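The stop's rim matches the prediction (crop column ~378), and the fin tips (column ~255) are about 15 mm short of it. I'll push 11 mm more, then lift.

```bash
python3 -m inch '[[[0,0.0015,0,0,0,0,1],[0,0.003,0,0,0,0,1],[0,0.0045,0,0,0,0,1],[0,0.006,0,0,0,0,1],[0,0.0075,0,0,0,0,1],[0,0.0085,0,0,0,0,1],[0,0.0095,0,0,0,0,1],[0,0.0105,0,0,0,0,1],[0,0.011,0,0,0,0,1],[0,0.011,0,0,0,0,1]]]'
python3 - <<'E'
from h import *
o=sensors.get_obs(); print(o['torque'],o['position'],o['ft_force'])
d=o['position'][:2]-[.51,-.3008]; print("fin front tray x",d@[np.cos(.0844),-np.sin(.0844)]+.0288)
cv2.imwrite('pics/t7.png',imaging.camera('top')); cv2.imwrite('pics/w7.png',imaging.camera('wrist'))
E
```

```text
clock: 18.95
position: [0.5784, -0.3067, 0.0777]
ee_rot: [0.737, 0.676, -0.007, -0.006]
ft_force: [-1.3, 0.1, 8.4]
grip_width: 0.156
grasp_force: 60.6
[ 0.0296288   0.17727897 -0.0066056 ] [ 0.57841963 -0.30670046  0.07766488] [-1.2920622   0.10471114  8.42393786]
fin front tray x 0.09747349892025409
```

```bash
python3 -m inch '[[[0,0,-0.005,0,0,0,1],[0,0,-0.015,0,0,0,1],[0,0,-0.035,0,0,0,1],[0,0,-0.06,-0.01,0,0,1],[0,0,-0.09,-0.02,0,0,1],[0,0,-0.10,-0.02,0,0,1],[0,0,-0.10,-0.02,0,0,1],[0,0,-0.10,-0.02,0,0,1]]]'
python3 - <<'E'
from h import *
K,R,t=cam("top")
for n,p in(("sink",(252.8,268.8)),("cable",(252,200)),("cable2",(231,172)),("tin",(201,165))):
    r=R.T@np.linalg.inv(K)@[*p,1]; C=-R.T@t; print(n,(C-r*C[2]/r[2]).round(3))
delta([.50,-.09,.178],0.0); print(sensors.get_obs()['ft_force'])
E
```

```text
clock: 19.85
position: [0.5792, -0.3062, 0.1752]
ee_rot: [0.737, 0.676, -0.0, -0.001]
ft_force: [-0.6, -0.3, -2.3]
grip_width: 0.158
grasp_force: 59.3
sink [ 0.38  -0.149  0.   ]
cable [ 0.54  -0.145  0.   ]
cable2 [ 0.607 -0.094  0.   ]
tin [ 0.623 -0.023  0.   ]
shift [ 0.2087 -0.0973 -0.0025] turn [-0.0017 -0.0005 -0.085 ] at [ 0.5792 -0.3062  0.1752] t 19.85
[-0.5689341  -0.3334012  -2.31955052]
```

```bash
python3 -c "
from h import *; delta([.48,-.09,.178],0.0)"
python3 -m inch '[[[0.03,-0.016,0,0,0,-0.01,1],[0.06,-0.034,0,0,0,-0.03,1],[0.1,-0.056,0,0,0,-0.045,1],[0.14,-0.079,0,0,0,-0.06,1],[0.175,-0.1,0,0,0,-0.075,1],[0.2,-0.112,0,0,0,-0.085,1],[0.207,-0.117,0,-0.002,0,-0.085,1],[0.207,-0.117,0,-0.002,0,-0.085,1],[0.207,-0.117,0,-0.002,0,-0.085,1]]]'
python3 -m inch '[[[0,0,0.03,0,0,0,1],[0,0,0.06,0,0,0,1],[0,0,0.09,0,0,0,1],[0,0,0.102,0,0,0,1],[0,0,0.108,0,0,0,1],[0,0,0.11,0,0,0,1],[0,0,0.11,0,0,0,1]]]'
python3 -c "
from h import *; delta([.48,-.09,.0607],0.0); print(sensors.get_obs()['ft_force'])"
```

```text
shift [ 0.207  -0.1172 -0.0025] turn [-0.0017 -0.0005 -0.085 ] at [ 0.5792 -0.3062  0.1752] t 19.85
clock: 20.75
position: [0.4807, -0.0914, 0.1759]
ee_rot: [0.708, 0.707, 0.0, 0.0]
ft_force: [-0.6, -0.4, -1.4]
grip_width: 0.156
grasp_force: 59.2
clock: 21.45
position: [0.4817, -0.0905, 0.0673]
ee_rot: [0.707, 0.707, 0.001, 0.001]
ft_force: [-1.0, 0.5, -1.9]
grip_width: 0.156
grasp_force: 59.2
shift [ 0.0005 -0.0017  0.0066] turn [ 0.0032  0.0004 -0.0003] at [ 0.4817 -0.0905  0.0673] t 21.45
[-1.00313207  0.5409175  -1.89913067]
```

```bash
python3 -m inch '[[[0,0,0.002,0.002,0,0,1],[0,0,0.004,0.002,0,0,1],[0,0,0.005,0.002,0,0,1],[0,0,0.0055,0.002,0,0,1],[0,0,0.0055,0.002,0,0,1]]]'
python3 -m inch '[[[0,0,0.0004,0,0,0,1],[0,0,0.0008,0,0,0,1],[0,0,0.0008,0,0,0,1]]]'
```

```text
clock: 21.95
position: [0.481, -0.0903, 0.0611]
ee_rot: [0.707, 0.707, -0.0, 0.0]
ft_force: [0.7, 0.4, -1.7]
grip_width: 0.155
grasp_force: 59.2
clock: 22.25
position: [0.4811, -0.0902, 0.0607]
ee_rot: [0.707, 0.707, -0.0, 0.0]
ft_force: [-2.6, -0.1, 5.8]
grip_width: 0.157
grasp_force: 60.3
```

```bash
python3 -m inch '[[[0,0,-0.0004,0,0,0,0.4],[0,0,-0.0004,0,0,0,0.2],[0,0,-0.0004,0,0,0,0],[0,0,-0.0004,0,0,0,-0.5],[0,0,-0.0004,0,0,0,-1],[0,0,-0.0004,0,0,0,-1],[0,0,-0.0004,0,0,0,-1],[0,0,-0.0004,0,0,0,-1]]]'
python3 -m inch '[[[0,0,-0.01,0,0,0,-1],[0,0,-0.03,0,0,0,-1],[0,0,-0.06,0,0,0,-1],[0,0,-0.1,0,0,0,-1],[0,0,-0.14,0,0,0,-1],[0,0,-0.17,0,0,0,-1],[0,0,-0.19,0,0,0,-1],[0,0,-0.19,0,0,0,-1],[-0.05,0,-0.19,0,0,0,-1],[-0.05,0,-0.19,0,0,0,-1]]]'
python3 - <<'E'
from h import *
cv2.imwrite('pics/w8.png',imaging.camera('wrist'))
E
```

```text
clock: 23.05
position: [0.481, -0.0902, 0.0606]
ee_rot: [0.707, 0.707, -0.0, 0.0]
ft_force: [0.3, 0.6, -0.3]
grip_width: 1.002
grasp_force: 0.0
clock: 24.05
position: [0.4798, -0.1461, 0.25]
ee_rot: [0.71, 0.705, -0.001, 0.0]
ft_force: [0.4, -0.4, -0.0]
grip_width: 0.998
grasp_force: 0.0
```

View pics/w8.png

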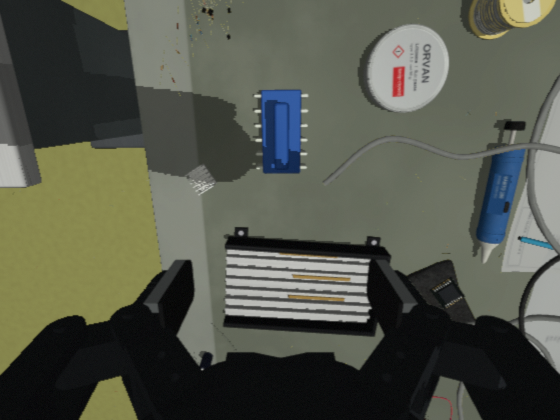

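The comb stands upright beside the tray at (281,130), and the three spacers lie straight in their grooves at rows 253, 278 and 298. I'll hand it in.

```bash
python3 -c "
from workcell import order; print(order.hand_in())"
```

```text
the job is handed in; nothing more can be done
None
```

I pushed the comb along the ridges with about 8–9 N of downward force to about 4.5 mm short of the end stop. All three spacers look flat in their grooves, the comb stands upright on the bench beside the tray, and I handed the job in at about 24 s; no verdict came back.

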